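# Slide the tall battery pack into its charging dock and start the charge

### The job

Push the heavy, tall battery pack across the desk into the open mouth of the white charging dock until it stands squarely against the dock's back stop, then press the dock's round button right down and let it go. The pack tips easily: push it gently and only low down, against the black push bar at its foot, keep your hand off the grey case and handle above, and neither grip, tip nor lift it. Do not press the button before the pack is home, and leave the other things on the desk where they are.

Things in the scene. Friction and masses are not known exactly. Their poses are not given: they have to be found in the camera images.
- pack: loose tall battery pack, 0.6 to 1 kg: black foot, 60 mm along its x, 90 mm along y, 36 mm high, under a grey case, with a black push bar standing off behind the foot. Origin: centre of the foot's underside, on the desk; z up. Its +x points at the dock within 30 degrees; that end goes in first. Desk friction 0.5 to 0.72: pushed below 40 mm it slides, well above 50 mm it tips
- pack_push (a point): middle of the rear face of the push bar, where the push goes: 52 mm behind the pack's origin along its x axis, 20 mm above the desk. The bar is 90 mm wide, 10 mm thick and reaches from 8 to 32 mm above the desk; this face stands 28 mm behind the case; axes as the pack's
- pack_case: the pack's grey case, fixed on the foot, not to be touched: 48 mm along x, 78 mm along y, 36 to 116 mm above the desk, bar handle on top up to 128 mm; set back 6 mm from the foot all round (not from the bar). Origin: centre of its underside, 36 mm above the desk; axes as the pack's
- dock: white charging dock, fixed on the desk, no floor. Origin: on the desk at the middle of the back stop (plane x = 0); +x points into the dock, roughly to the robot's left. Guides 28 mm high, inner faces at y = +-51.5 mm from x = -46 mm to 0, flaring to a 130 mm mouth at x = -75 mm. Housing behind: x 0 to 90 mm, 55 mm high. Home: pack origin at x = -30 mm, y = 0, x axes alike
- charge_button (a joint): travel of the dock's round push button in m: 0 released, 0.006 fully down; pressed straight down, springs back, about 5 N at the bottom
- charge_button_top (a point): centre of the top of the button (26 mm across, on a 42 mm collar), 77 mm above the desk when released, 58 mm behind the stop face on the dock's middle line
- mouse: bystander: black computer mouse, 126x58x38 mm, left of the dock; origin at the centre of its underside
- objective_can: bystander: black round can with screw lid, 57 mm across, 68 mm high, beside the dock, on the robot's side; origin at the centre of its underside
- lens_bottle: bystander: small clear bottle with white cap, 34 mm across, 105 mm high, left of the dock; origin at the centre of its underside
- stage_weight: bystander: small knobbed metal weight, 32 mm across, 38 mm high, beside the dock's mouth, on the robot's side; origin at the centre of its underside
There are look-alikes about, which are no part of the job. Several things look just like the pack: the one meant starts farthest to the robot's left.

How it is judged:
By the outcome, as a careful person would: the job done as asked, in the order asked, and still so for the second after the job is handed in, with the robot touching nothing.
It also fails if it takes over 72 s, if anything falls off the work surface, if the arm or the gripper's body presses on something with over 40 N, if the wrist force passes 120 N, or if a joint passes its speed limit or range.

### The arm

A 7-joint arm with a two-finger parallel gripper is mounted at the origin on a cart in front of the work surface, level with it; the furniture and walls round the work are solid. World frame = base frame: x ahead of the robot, y to its left, z up, the work surface at z = 0. Lengths are in m, angles in rad, forces in N, time in s.
With the tool pointing down it reaches from about 0.4 to 0.875 m from the base axis. Payload 19.3 kg.
Tool frame: the origin (TCP) lies at the very end of the fingers, on their centre line; the grasp point (between the pads) lies 19 mm behind it; z points along the fingers, y is the line along which they close (so a half turn about z gives the same grasp; the last joint's range is limited). The gripper opens to 85 mm and grips with 20 to 120 N. Pads are 22 mm wide; open, the fingers measure 114 mm over their backs; the gripper's body (76 mm by 85 mm) begins 54 mm behind the grasp point. The pads swing forward as they close: fully open they stand 13 mm farther back than shut.
Start: joints at [1.253, 0.521, -0.036, 1.599, 0.021, 1.021, -0.113], TCP at [0.153, -0.606, 0.231] pointing down, gripper open.
Joint ranges: [-2.91, 2.91], [-0.3, 2.13], [-1.5, 1.42], [0.17, 2.43], [-1.26, 4.41], [0.16, 1.93], [-2.52, 2.52]. Speed limits (rad/s): [1.89, 1.89, 2.39, 2.39, 3.01, 3.01, 3.01].

### API

Orientations are given as [roll, pitch, yaw] about the fixed x, y, z axes, in that order (R = Rz(yaw) Ry(pitch) Rx(roll)).
In Python, from workcell import bot gives the robot as it stands. The module is installed in compiled form; this text tells all that it offers.
- The arm moves only by the tool apply_moves, never from a script. Its arguments are lists of equal length, an entry for each row: "claw": the finger opening in m, from 0 to 0.0854; "xyz": the shift along the tool's x, y, z in m, a list of three; "twist": the turn, a rotation vector about the tool's x, y, z in rad, a list of three. A call has 1 to 20 rows; each row shifts and turns the commanded pose from where the row before left it, along the tool's axes as they then stand; what a row does not reach is not made up. A row lasts 1/10 s, in which the tool goes at most 50 mm and 8.59 degrees, less where a joint would pass 70% of its speed; a pose out of reach is approached as far as the arm can. A call with a gripper value outside its range is refused whole. The fingers move at their own pace and stop on an object; "force" is the grip in N (left out, the last holds). Time passes only in rows, so rows that do not move let the fingers close. It gives the time, the measured TCP pose, the force, the opening and the grip force at its end, in the units of the state.
- bot.observe(): the state, without advancing time (a new reading comes with each control period).
- bot.grab_frame(name): name is "scene" or "top" or "wrist"; returns a dict with "img" (384x512x3 uint8, red, green, blue), "vfov" (degrees; the focal length in pixels is half the picture's height over the tangent of half this angle, whatever the lens; pixels are square), "cx", "cy" (the principal point, pixels), "view" (4x4, takes a point from world to camera coordinates). Camera axes: x right, y up, looking along -z (the intrinsics and any distortion apply to the point x, -y, -z); pixel columns grow to the right and rows downward; lengths in m; the calibration is good to about 2 mm. A picture is of the moment at which its call begins. There is no depth.
- bot.job_done(): hands the job in; it is judged then, once.
Trained networks look in the newest picture that a camera, given by its name, has taken for a name from the list of things; names that differ only in an ending like _2 or _b are one class to them, and where a whole thing is asked for, a point or a joint stands for the part that bears it (a point fixed in the world has none). Each returns a list of dicts, best first, with "score" (0 to 1); they miss things now and then, are a little off and sometimes report something else, mostly with a low value. They report only what shows in the picture. A call takes as long as a camera call. They do not tell look-alikes from the thing itself.
- bot.find_in(camera, query): "position" ([x, y, z] in m, in world coordinates, good to about 4 mm: the middle of the surface that is visible of it).
The state is a dict: "clock": time; "qpos": joint angles; "qd": joint speeds; "joint_efforts": joint torques, N m; "position": TCP position; "tool_rot": TCP orientation; "force": force on the tool from outside, world axes, zero at the start; "moment": the same for the moment, N m; "grip_width": finger opening in m; "finger_force": force on a finger pad.
Only numpy, scipy, OpenCV 4.12 (cv2) and the standard library are available. Lean on these libraries where they do the work, as an engineer would, in place of code of your own. Each camera call takes 0.05 s, during which the arm holds its last target. There are 200 camera calls.

## Working session

There is one attempt and no reset: what is moved stays moved. The work goes in short steps, Python scripts to look and compute and a tool call to move; the robot and the scene stay as the last step left them, time stands still between calls to the robot, and variables do not carry over. Pictures are saved under pics/ and viewed, at most 12 in all, crops included, and the job is handed in when it is done.

Besides the shell and the picture viewer there is one more tool, called after "Request:" as name(argument=value, ...) on one line, values as JSON. apply_moves: Moves the arm, as the interface text tells. Its arguments: {"type":"object","properties":{"claw":{"type":"array"},"xyz":{"type":"array"},"twist":{"type":"array"},"force":{"type":"number"}},"required":["claw","xyz","twist"]}

```bash
mkdir -p pics; cat > h.py <<'E'
import numpy as np, cv2
from workcell import bot
def K(f):
    h,w=f["img"].shape[:2]; fl=h/2/np.tan(np.radians(f["vfov"])/2); return fl
def proj(f,p):
    p=np.atleast_2d(p); c=(np.c_[p,np.ones(len(p))]@np.array(f["view"]).T)[:,:3]; fl=K(f)
    return np.c_[f["cx"]+fl*c[:,0]/-c[:,2], f["cy"]-fl*c[:,1]/-c[:,2]]
def back(f,uv,z):
    V=np.array(f["view"]); R=V[:3,:3]; o=-R.T@V[:3,3]; uv=np.atleast_2d(uv); fl=K(f)
    d=np.c_[(uv[:,0]-f["cx"])/fl,-(uv[:,1]-f["cy"])/fl,-np.ones(len(uv))]@R
    return o+d*((z-o[2])/d[:,2])[:,None]
def save(f,n): cv2.imwrite("pics/"+n,cv2.cvtColor(f["img"],cv2.COLOR_RGB2BGR))
E
python3 - <<'E'
from h import *
np.set_printoptions(precision=4,suppress=True)
for c in ["scene","top"]:
    f=bot.grab_frame(c); save(f,c+"0.png"); print(c,f.keys(),f["vfov"],f["cx"],f["cy"],np.array(f["view"]))
    for q in ["pack","pack_push","pack_case","dock","charge_button_top","mouse","objective_can","lens_bottle","stage_weight"]:
        print(q,[(np.round(d["position"],3),round(d["score"],2),proj(f,d["position"])[0].round()) for d in bot.find_in(c,q)])
print(bot.observe())
E
```

```text
scene dict_keys(['img', 'vfov', 'cx', 'cy', 'view']) 53.921490924008985 251.25108648655967 194.52054796268988 [[ 0.7437 -0.6685  0.009  -0.313 ]
 [ 0.4841  0.5477  0.6825 -0.4153]
 [-0.4611 -0.5032  0.7309 -0.5994]
 [ 0.      0.      0.      1.    ]]
pack [(array([ 0.553, -0.058,  0.068]), 0.63, array([318., 259.])), (array([0.559, 0.228, 0.052]), 0.43, array([231., 188.]))]
pack_push [(array([ 0.549, -0.063,  0.072]), 0.95, array([319., 261.])), (array([ 0.402, -0.168,  0.087]), 0.66, array([310., 345.]))]
pack_case [(array([ 0.405, -0.152,  0.117]), 0.8, array([306., 329.])), (array([ 0.55 , -0.052,  0.105]), 0.59, array([318., 248.]))]
dock [(array([0.559, 0.228, 0.053]), 0.82, array([231., 188.]))]
charge_button_top [(array([0.569, 0.268, 0.077]), 0.57, array([224., 171.]))]
mouse [(array([0.517, 0.406, 0.026]), 0.71, array([178., 167.]))]
objective_can []
lens_bottle [(array([0.439, 0.406, 0.058]), 0.75, array([150., 171.])), (array([0.438, 0.271, 0.059]), 0.42, array([181., 201.]))]
stage_weight [(array([0.443, 0.09 , 0.018]), 0.69, array([232., 257.]))]
top dict_keys(['img', '
[... 811 characters left out ...]
0.064]), 0.93, array([205., 229.]))]
lens_bottle [(array([0.447, 0.415, 0.08 ]), 0.68, array([152., 230.]))]
stage_weight [(array([0.448, 0.1  , 0.021]), 0.63, array([276., 230.]))]
{'clock': 1.0, 'qpos': array([ 1.2528,  0.5214, -0.0363,  1.5995,  0.0212,  1.0211, -0.1128]), 'qd': array([ 0.0005,  0.0002,  0.0004,  0.0003, -0.0002, -0.0006, -0.0012]), 'joint_efforts': array([ -0.0001, -92.6861,   1.977 , -37.0257,   0.0179,   0.0018,
         0.    ]), 'position': array([ 0.1533, -0.6059,  0.2313]), 'tool_rot': array([-3.1416,  0.    ,  0.2477]), 'force': array([ 0.1152,  0.6015, -0.6114]), 'moment': array([-0.0133,  0.0042, -0.0092]), 'finger_force': 0.0, 'grip_width': 0.08522159935993538}
```

```bash
cd pics; python3 -c "
import cv2,numpy as np
cv2.imwrite('both.png',np.vstack([cv2.imread('scene0.png'),cv2.imread('top0.png')])[:, :])
a=cv2.imread('both.png');print(a.shape)"
```

```text
(768, 512, 3)
```

View pics/scene0.png

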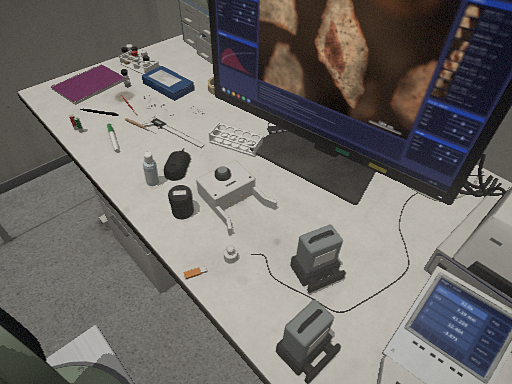

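View pics/top0.png

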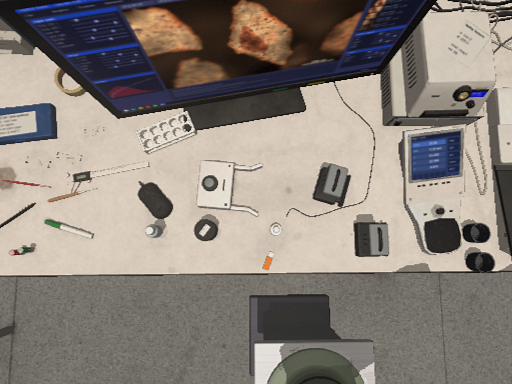

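Candidates for the pack: A at top (332,183) / scene (320,255), and B at top (371,238) / scene (308,335). A has the larger y (farther left), so I choose A. I'll check it in a close crop.

```bash
python3 - <<'E'
import cv2
a=cv2.imread('pics/top0.png')[140:265,190:400]; b=cv2.imread('pics/scene0.png')[150:300,180:360]
a=cv2.resize(a,(504,300),interpolation=cv2.INTER_CUBIC)
import numpy as np
a=cv2.resize(cv2.imread('pics/top0.png')[145:225,190:360],None,fx=4.7,fy=4.7,interpolation=cv2.INTER_CUBIC)
cv2.imwrite('pics/crop1.png',a); print(a.shape)
E
```

```text
(376, 799, 3)
```

View pics/crop1.png

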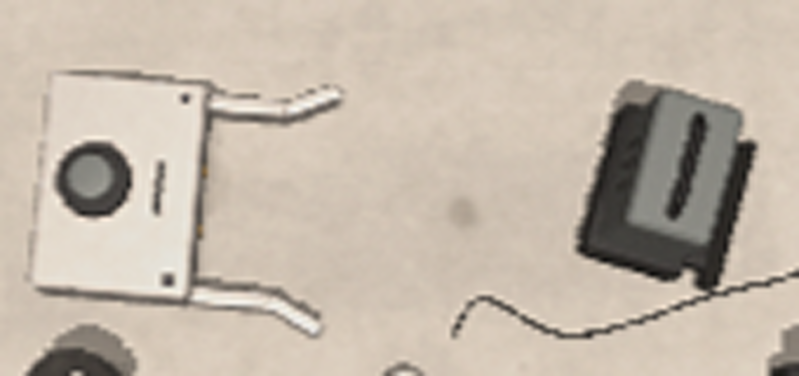

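Pack A (crop 580–755, 85–290) has a grey case, a foot towards the dock and its push bar on the right. It is yawed slightly. The dock housing corners are at (50,73), (207,83), (188,302), (35,288), with the button at (92,178).

```bash
python3 - <<'E'
from h import *
np.set_printoptions(precision=4,suppress=True)
f=bot.grab_frame("top")
def b(pts,z): return back(f,np.array(pts)/4.7+[190-.5+.5/4.7,145-.5+.5/4.7],z)
H=b([(50,73),(207,83),(188,302),(35,288)],.055)
print(H,"stopmid",(H[1]+H[2])/2,"dir",np.degrees(np.arctan2(*(H[1]+H[2]-H[0]-H[3])[[1,0]])),"edge",np.degrees(np.arctan2(*(H[1]-H[2])[[1,0]])))
print("button",b([(92,178)],.077))
C=b([(657,86),(743,108),(708,245),(628,225)],.116); print(C,C.mean(0),np.degrees(np.arctan2(*(C[0]+C[1]-C[2]-C[3])[[1,0]])))
B=b([(755,143),(713,288)],.032); print(B,B.mean(0),np.degrees(np.arctan2(*(B[0]-B[1])[[1,0]])))
print("footfront",b([(578,248),(612,110)],.036))
E
```

```text
[[0.6327 0.3002 0.055 ]
 [0.6266 0.2113 0.055 ]
 [0.5022 0.2217 0.055 ]
 [0.5105 0.3069 0.055 ]] stopmid [0.5644 0.2165 0.055 ] dir -94.73131188692025 edge -4.765903856004187
button [[0.5689 0.2731 0.077 ]]
[[ 0.611  -0.0315  0.116 ]
 [ 0.5989 -0.0771  0.116 ]
 [ 0.5256 -0.0558  0.116 ]
 [ 0.5364 -0.0138  0.116 ]] [ 0.568  -0.0446  0.116 ] -14.77528229379377
[[ 0.5949 -0.106   0.032 ]
 [ 0.5104 -0.0784  0.032 ]] [ 0.5526 -0.0922  0.032 ] -18.066188933108126
footfront [[ 0.5335 -0.0004  0.036 ]
 [ 0.6139 -0.0223  0.036 ]]
```

```bash
cat >> h.py <<'E'
from scipy.spatial.transform import Rotation as Ro
def tri(f,u,g,v):
    A=[]
    for q,p in((f,u),(g,v)):
        V=np.array(q["view"]);fl=K(q);a=(p[0]-q["cx"])/fl;b=-(p[1]-q["cy"])/fl
        A+= [V[0]+a*V[2],V[1]+b*V[2]]
    A=np.array(A);return np.linalg.lstsq(A[:,:3],-A[:,3],rcond=None)[0]
def Rt(yaw,tilt): return Ro.from_euler("xyz",[np.pi,0,yaw])*Ro.from_rotvec([0,tilt,0])
def plan(p1,R1,n):
    """n rows from measured pose to p1,R1; prints rows"""
    s=bot.observe(); p=np.array(s["position"]);R=Ro.from_euler("xyz",s["tool_rot"])
    w=(R.inv()*R1).as_rotvec()/n; X=[]
    for i in range(n):
        st=(np.array(p1)-p)/(n-i); x=R.inv().apply(st).round(4); X.append(x.tolist())
        p=p+R.apply(x); R=R*Ro.from_rotvec(w.round(4))
    print("xyz",X,"\ntwist",w.round(4).tolist(),"x",n,"end",p.round(4),R.as_euler("xyz").round(3))
E
python3 - <<'E'
from h import *
np.set_printoptions(precision=3,suppress=True)
f=bot.grab_frame("top");g=bot.grab_frame("scene")
for u,v in [((410,180),(397,343)),((405,133),(440,268)),((461,130),(508,291))]: print(tri(f,u,g,v))
plan([0.45,-0.30,0.32],Rt(0.8,0),16)
E
```

```text
[ 0.572 -0.269  0.01 ]
[ 0.695 -0.237  0.097]
[ 0.679 -0.34   0.168]
xyz [[0.0227, -0.014, -0.0055], [0.0231, -0.0132, -0.0055], [0.0236, -0.0124, -0.0056], [0.024, -0.0116, -0.0055], [0.0244, -0.0107, -0.0056], [0.0247, -0.0099, -0.0055], [0.0251, -0.009, -0.0056], [0.0253, -0.0082, -0.0055], [0.0256, -0.0073, -0.0056], [0.0259, -0.0064, -0.0055], [0.0261, -0.0055, -0.0056], [0.0262, -0.0046, -0.0055], [0.0264, -0.0037, -0.0056], [0.0265, -0.0027, -0.0055], [0.0265, -0.0018, -0.0056], [0.0266, -0.001, -0.0055]] 
twist [-0.0, 0.0, -0.0345] x 16 end [ 0.45 -0.3   0.32] [-3.142  0.     0.8  ]
```

Request:
apply_moves(claw=[0.05,0.05,0.05,0.05,0.05,0.05,0.05,0.05,0.05,0.05,0.05,0.05,0.05,0.05,0.05,0.05,0.05,0.05], xyz=[[0,0,-0.03],[0,0,-0.03],[0.023,-0.014,-0.002],[0.023,-0.013,-0.002],[0.024,-0.012,-0.002],[0.024,-0.012,-0.002],[0.024,-0.011,-0.002],[0.025,-0.01,-0.002],[0.025,-0.009,-0.002],[0.025,-0.008,-0.002],[0.026,-0.007,-0.002],[0.026,-0.006,-0.002],[0.026,-0.006,-0.002],[0.026,-0.005,-0.002],[0.026,-0.004,-0.002],[0.026,-0.003,-0.002],[0.027,-0.002,-0.002],[0.027,-0.001,-0.002]], twist=[[0,0,0],[0,0,0],[0,0,-0.035],[0,0,-0.035],[0,0,-0.035],[0,0,-0.035],[0,0,-0.035],[0,0,-0.035],[0,0,-0.035],[0,0,-0.035],[0,0,-0.035],[0,0,-0.035],[0,0,-0.035],[0,0,-0.035],[0,0,-0.035],[0,0,-0.035],[0,0,-0.035],[0,0,-0.035]])

```text
clock: 2.95
position: [0.449, -0.2973, 0.3235]
tool_rot: [3.141, -0.0, 0.809]
force: [0.5, 0.0, -0.1]
grip_width: 0.0498
finger_force: 0.0
```

```bash
python3 - <<'E'
from h import *
plan([0.52,-0.175,0.2],Rt(1.29,0.35),8)
E
```

```text
xyz [[0.0172, -0.0041, 0.0154], [0.0167, -0.003, 0.0162], [0.0161, -0.0018, 0.0169], [0.0155, -0.0007, 0.0176], [0.0147, 0.0004, 0.0183], [0.0139, 0.0015, 0.0189], [0.0129, 0.0025, 0.0195], [0.0119, 0.0034, 0.0199]] 
twist [0.0106, 0.0429, -0.0595] x 8 end [ 0.52  -0.175  0.2  ] [-3.141 -0.35   1.29 ]
```

Request:
apply_moves(claw=[0.05,0.05,0.05,0.05,0.05,0.05,0.05,0.05], xyz=[[0.017,-0.004,0.015],[0.017,-0.003,0.016],[0.016,-0.002,0.017],[0.0155,-0.001,0.018],[0.015,0,0.018],[0.014,0.0015,0.019],[0.013,0.0025,0.0195],[0.012,0.0035,0.02]], twist=[[0.01,0.043,-0.06],[0.01,0.043,-0.06],[0.01,0.043,-0.06],[0.01,0.043,-0.06],[0.01,0.043,-0.06],[0.01,0.043,-0.06],[0.01,0.043,-0.06],[0.01,0.043,-0.06]])

```text
clock: 3.75
position: [0.5196, -0.1745, 0.1998]
tool_rot: [3.136, -0.351, 1.296]
force: [-0.2, 0.1, 0.5]
grip_width: 0.05
finger_force: 0.0
```

```bash
python3 - <<'E'
from h import *
f=bot.grab_frame("wrist"); im=f["img"].copy(); print(f["vfov"])
d=np.array([.276,.961]);n=np.array([-.961,.276]);o=np.array([.566,-.042])
P=[[*(o-.052*d+s*.045*n),.032] for s in(-1,1)]+[[*(o+.03*d+s*.045*n),.036] for s in(-1,1)]
for u in proj(f,P): cv2.circle(im,tuple(int(round(x)) for x in u),3,(255,0,0),-1)
im=cv2.resize(im,None,fx=1.5,fy=1.5,interpolation=cv2.INTER_CUBIC)
cv2.imwrite("pics/w1.png",im[...,::-1])
plan([0.539,-0.136,0.012],Rt(1.29,0.35),12)
E
```

```text
65.20571715259666
xyz [[-0.0022, 0.0007, 0.0156], [-0.0022, 0.0007, 0.0157], [-0.0022, 0.0007, 0.0157], [-0.0022, 0.0007, 0.0156], [-0.0022, 0.0007, 0.0157], [-0.0022, 0.0007, 0.0156], [-0.0022, 0.0007, 0.0157], [-0.0021, 0.0007, 0.0156], [-0.0022, 0.0007, 0.0157], [-0.0021, 0.0007, 0.0156], [-0.0021, 0.0007, 0.0157], [-0.0022, 0.0007, 0.0156]] 
twist [0.0, -0.0005, 0.0008] x 12 end [ 0.539 -0.136  0.012] [ 3.141 -0.349  1.29 ]
```

View pics/w1.png

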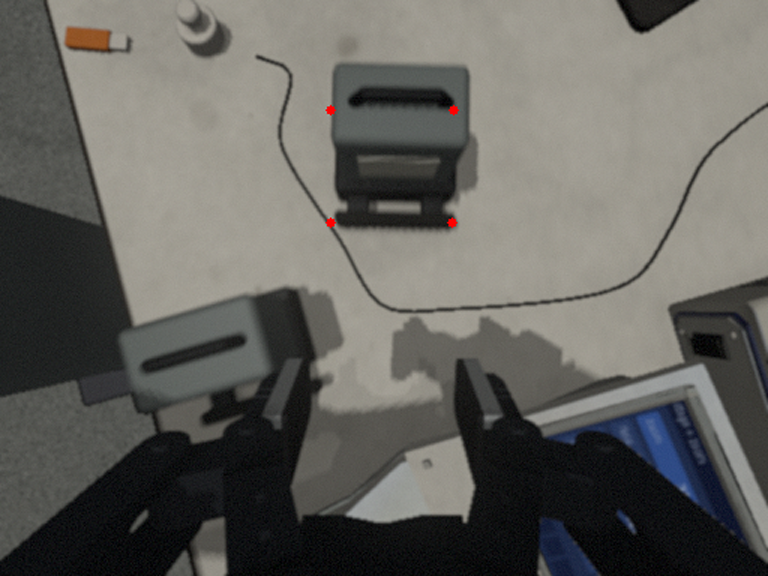

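The wrist view shows pack A's bar at (337–455, 213–229), about 3 mm right of my estimate. Decoy B is to the left at (120–320, 290–420). I'll check clearances before descending.

```bash
python3 - <<'E'
from h import *
np.set_printoptions(precision=3,suppress=True)
f=bot.grab_frame("wrist"); V=np.array(f["view"]); cam=-V[:3,:3].T@V[:3,3]
s=bot.observe();R=Ro.from_euler("xyz",s["tool_rot"]); print("cam in tool",R.inv().apply(cam-s["position"]))
q=lambda u,v,z: back(f,[(u/1.5-.17,v/1.5-.17)],z)[0]
print("B case",q(245,297,.116),q(275,365,.116),q(120,335,.116)," foot",q(298,288,.036),q(315,350,.036),"bar",q(322,378,.03))
print("A bar",q(337,227,.032),q(455,227,.032),"bar bottom rear",q(340,229,.008),q(455,230,.008))
print("dev corner",q(407,455,.05),q(700,368,.05))
E
```

```text
cam in tool [ 0.078  0.001 -0.14 ]
B case [ 0.458 -0.123  0.116] [ 0.464 -0.162  0.116] [ 0.389 -0.125  0.116]  foot [ 0.474 -0.118  0.036] [ 0.474 -0.164  0.036] bar [ 0.473 -0.185  0.03 ]
A bar [ 0.512 -0.082  0.032] [ 0.595 -0.105  0.032] bar bottom rear [ 0.513 -0.079  0.008] [ 0.599 -0.104  0.008]
dev corner [ 0.517 -0.247  0.05 ] [ 0.724 -0.245  0.05 ]
```

```bash
python3 - <<'E'
from h import *
plan([0.5415,-0.138,0.013],Rt(1.30,0.4),10)
E
```

```text
xyz [[-0.0026, 0.0012, 0.0188], [-0.0027, 0.0012, 0.0188], [-0.0028, 0.0012, 0.0188], [-0.0028, 0.0012, 0.0188], [-0.0029, 0.0012, 0.0187], [-0.003, 0.0012, 0.0187], [-0.0031, 0.0011, 0.0187], [-0.0032, 0.0012, 0.0187], [-0.0033, 0.0012, 0.0187], [-0.0035, 0.0011, 0.0187]] 
twist [0.0004, 0.0048, -0.0005] x 10 end [ 0.5415 -0.138   0.013 ] [ 3.141 -0.4    1.3  ]
```

Request:
apply_moves(claw=[0.05,0.05,0.05,0.05,0.05,0.05,0.05,0.05,0.05,0.05,0.05,0.05], xyz=[[-0.003,0.001,0.019],[-0.003,0.001,0.019],[-0.003,0.001,0.019],[-0.003,0.001,0.019],[-0.003,0.001,0.019],[-0.003,0.001,0.019],[-0.003,0.001,0.019],[-0.003,0.001,0.019],[-0.003,0.001,0.018],[-0.003,0.001,0.018],[0,0,0],[0,0,0]], twist=[[0,0.005,0],[0,0.005,0],[0,0.005,0],[0,0.005,0],[0,0.005,0],[0,0.005,0],[0,0.005,0],[0,0.005,0],[0,0.005,0],[0,0.005,0],[0,0,0],[0,0,0]])

```text
clock: 5.05
position: [0.541, -0.1397, 0.015]
tool_rot: [3.136, -0.399, 1.293]
force: [1.0, -0.1, 0.3]
grip_width: 0.05
finger_force: 0.0
```

```bash
python3 - <<'E'
from h import *
f=bot.grab_frame("wrist"); 
a=f["img"]
g=bot.grab_frame("scene")["img"]; c=cv2.resize(g[200:350,250:400],(384,384),interpolation=cv2.INTER_CUBIC)
im=np.hstack([a,c]); im=cv2.resize(im,None,fx=.89,fy=.89)
cv2.imwrite("pics/w2.png",im[...,::-1]); print(im.shape,bot.observe()["position"])
E
```

```text
(342, 797, 3) [ 0.54134649 -0.1398672   0.01541035]
```

View pics/w2.png

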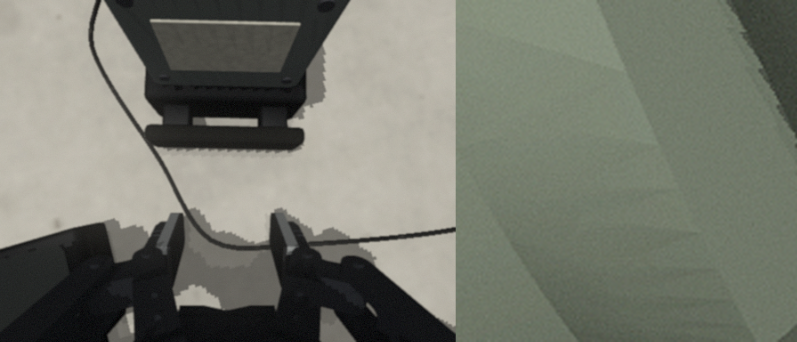

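Fingers (175,215) and (280,215) are centred and parallel on the bar (145–303, row 150). I'll lower slightly and close most of the gap.

Request:
apply_moves(claw=[0.05,0.05,0.05,0.05,0.05,0.05,0.05,0.05,0.05], xyz=[[0.0043,0,0.0026],[0.0043,0,0.0026],[0.0043,0,0.0026],[0.0043,0,0.0026],[0.0043,0,0.0026],[0.0043,0,0.0026],[0.0018,0,0.0008],[0,0,0],[0,0,0]], twist=[[0,0,0],[0,0,0],[0,0,0],[0,0,0],[0,0,0],[0,0,0],[0,0,0],[0,0,0],[0,0,0]])

```text
clock: 6.05
position: [0.5497, -0.1087, 0.0098]
tool_rot: [3.136, -0.4, 1.294]
force: [-0.7, -0.2, 0.7]
grip_width: 0.0496
finger_force: 0.0
```

Request:
apply_moves(claw=[0.05,0.05,0.05,0.05], xyz=[[0.0018,0,0.0008],[0.0018,0,0.0008],[0.0018,0,0.0008],[0,0,0]], twist=[[0,0,0],[0,0,0],[0,0,0],[0,0,0]])

```text
clock: 6.45
position: [0.5514, -0.1029, 0.0097]
tool_rot: [3.136, -0.4, 1.294]
force: [0.3, -0.9, 0.4]
grip_width: 0.0501
finger_force: 0.3
```

Request:
apply_moves(claw=[0.05,0.05,0.05,0.05], xyz=[[0.0018,0,0.0008],[0.0018,0,0.0008],[0,0,0],[0,0,0]], twist=[[0,0,0],[0,0,0],[0,0,0],[0,0,0]])

```text
clock: 6.85
position: [0.5526, -0.0993, 0.0097]
tool_rot: [3.136, -0.4, 1.294]
force: [0.3, -3.5, 1.3]
grip_width: 0.0501
finger_force: 1.6
```

```bash
cat >> h.py <<'E'
DO=np.array([.5644,.2165]);DY=np.radians(85.3)
def dockf(p): c,s=np.cos(DY),np.sin(DY); e=np.array(p)[:2]-DO; return np.array([c*e[0]+s*e[1],-s*e[0]+c*e[1]])
def arc(dpsi,R,tilt,L=.062):
    """constant tool-frame row for pack origin moving on arc of radius R (signed left) turning dpsi, pack origin L ahead of TCP"""
    T=Rt(0,tilt); c=np.array([L,R,0]) # ICR in heading frame
    x=c-Ro.from_rotvec([0,0,dpsi]).apply(c)
    return T.inv().apply(x).round(5),T.inv().apply([0,0,dpsi]).round(5)
E
python3 - <<'E'
from h import *
from scipy.optimize import brentq
p0=-.192;dy=.0245
for R in(.14,.15):
    th=brentq(lambda t:R*(np.cos(p0)-np.cos(t))+R*(1-np.cos(t))-dy,.1,1); print(R,th,"xend",-.2543+R*(-np.sin(p0)+2*np.sin(th)))
    for n,(a,r) in zip((23,16),((th-p0,R),(-th,-R))): print(n,arc(a/n,r,.4))
E
```

```text
0.14 0.44336728561904676 xend -0.10746943807888767
23 (array([0.00358, 0.00166, 0.00152]), array([ 0.01076,  0.     , -0.02544]))
16 (array([ 0.00359, -0.00166,  0.00152]), array([-0.01079, -0.     ,  0.02552]))
0.15 0.4295683431619273 xend -0.10073310064022972
23 (array([0.00375, 0.00162, 0.00159]), array([ 0.01052,  0.     , -0.02489]))
16 (array([ 0.00373, -0.00161,  0.00158]), array([-0.01046, -0.     ,  0.02473]))
```

Request:
apply_moves(claw=[0.05,0.05,0.05,0.05,0.05,0.05,0.05,0.05,0.05,0.05,0.05,0.05], xyz=[[0.0037,0.0016,0.0016],[0.0037,0.0016,0.0016],[0.0037,0.0016,0.0016],[0.0038,0.0016,0.0016],[0.0038,0.0016,0.0016],[0.0038,0.0016,0.0016],[0.0037,0.0016,0.0016],[0.0037,0.0016,0.0016],[0.0037,0.0016,0.0016],[0.0038,0.0016,0.0016],[0.0038,0.0016,0.0016],[0.0038,0.0016,0.0016]], twist=[[0.0105,0,-0.025],[0.0105,0,-0.025],[0.0105,0,-0.025],[0.0105,0,-0.025],[0.0105,0,-0.025],[0.0105,0,-0.025],[0.0105,0,-0.025],[0.0105,0,-0.025],[0.0105,0,-0.025],[0.0105,0,-0.025],[0.0105,0,-0.025],[0.0105,0,-0.025]])

```text
clock: 8.05
position: [0.5779, -0.0538, 0.0096]
tool_rot: [3.136, -0.397, 1.62]
force: [0.1, -6.4, 4.1]
grip_width: 0.05
finger_force: 3.2
```

```bash
python3 - <<'E'
from h import *
f=bot.grab_frame("wrist"); t=bot.grab_frame("top")
c=cv2.resize(t["img"][145:225,200:360],None,fx=3,fy=3,interpolation=cv2.INTER_CUBIC)
w=cv2.resize(f["img"],(480,360))
im=np.vstack([w,c])
cv2.imwrite("pics/w3.png",im[...,::-1]); print(im.shape)
s=bot.observe(); print(s["position"],s["tool_rot"],s["force"])
E
```

```text
(600, 480, 3)
[ 0.57801823 -0.05282573  0.0096457 ] [ 3.13539241 -0.39815686  1.62128826] [ 0.88204852 -1.18267139  0.0232023 ]
```

View pics/w3.png

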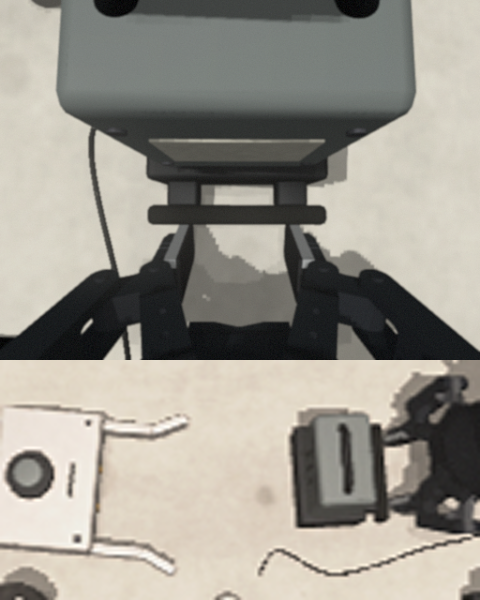

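Pack follows upright, bar (148–326) centred between the fingers. I'll refine the pack pose from the top view.

```bash
python3 - <<'E'
from h import *
np.set_printoptions(precision=4,suppress=True)
t=bot.grab_frame("top")
C=back(t,np.array([(314,52),(377,55),(374,147),(313,143)])/3+[199.67,144.67],.116); print(C.mean(0))
s=bot.observe();p=s["position"];y=s["tool_rot"][2];pk=np.array([p[0]+.062*np.cos(y),p[1]+.062*np.sin(y)])
print(pk,dockf(pk),dockf(C.mean(0)))
# dock from this crop: guide ends & housing front
print(back(t,np.array([(101,54),(91,188),(7,45),(0,185)])/3+[199.67,144.67],.055), back(t,np.array([(188,57),(174,213)])/3+[199.67,144.67],.028))
from scipy.optimize import brentq
x,yy=dockf(pk);p0=y-DY
for R in(.14,.15,.16):
    th=brentq(lambda t:R*(np.cos(p0)-np.cos(t))+R*(1-np.cos(t))+yy,p0-.1,1); print(R,p0,th,"xend",x+R*(-np.sin(p0)+2*np.sin(th)))
E
```

```text
[0.5737 0.0069 0.116 ]
[0.5747 0.009 ] [-0.206  -0.0273] [-0.2082 -0.0264]
[[0.6255 0.2121 0.055 ]
 [0.5062 0.2207 0.055 ]
 [0.6339 0.2955 0.055 ]
 [0.5093 0.3    0.055 ]] [[0.6282 0.1341 0.028 ]
 [0.4856 0.1479 0.028 ]]
0.14 0.13113550692228437 0.45489756324971536 xend -0.10125449341566942
0.15 0.13113550692228437 0.4398878194410916 xend -0.09783438624270895
0.16 0.13113550692228437 0.4263502563641895 xend -0.09455720290535322
```

Request:
apply_moves(claw=[0.05,0.05,0.05,0.05,0.05,0.05,0.05,0.05,0.05,0.05,0.05,0.05,0.05], xyz=[[0.0036,0.0016,0.0015],[0.0036,0.0016,0.0015],[0.0036,0.0016,0.0015],[0.0036,0.0016,0.0015],[0.0036,0.0016,0.0015],[0.0036,0.0016,0.0015],[0.0036,0.0016,0.0015],[0.0036,0.0016,0.0015],[0.0036,0.0016,0.0015],[0.0036,0.0016,0.0015],[0.0036,0.0016,0.0015],[0.0036,0.0016,0.0015],[0.0018,0,0.0008]], twist=[[0.0105,0,-0.025],[0.0105,0,-0.025],[0.0105,0,-0.025],[0.0105,0,-0.025],[0.0105,0,-0.025],[0.0105,0,-0.025],[0.0105,0,-0.025],[0.0105,0,-0.025],[0.0105,0,-0.025],[0.0105,0,-0.025],[0.0105,0,-0.025],[0.0105,0,-0.025],[0,0,0]])

```text
clock: 9.5
position: [0.5867, -0.0012, 0.0098]
tool_rot: [3.136, -0.397, 1.947]
force: [1.6, -2.9, -1.1]
grip_width: 0.0501
finger_force: 1.7
```

Request:
apply_moves(claw=[0.05,0.05,0.05,0.05,0.05,0.05,0.05,0.05,0.05,0.05], xyz=[[0.0036,-0.0016,0.0015],[0.0036,-0.0016,0.0015],[0.0036,-0.0016,0.0015],[0.0036,-0.0016,0.0015],[0.0036,-0.0016,0.0015],[0.0036,-0.0016,0.0015],[0.0036,-0.0016,0.0015],[0.0036,-0.0016,0.0015],[0.0036,-0.0016,0.0015],[0.0036,-0.0016,0.0015]], twist=[[-0.0105,0,0.025],[-0.0105,0,0.025],[-0.0105,0,0.025],[-0.0105,0,0.025],[-0.0105,0,0.025],[-0.0105,0,0.025],[-0.0105,0,0.025],[-0.0105,0,0.025],[-0.0105,0,0.025],[-0.0105,0,0.025]])

```text
clock: 10.5
position: [0.5613, 0.032, 0.0097]
tool_rot: [3.136, -0.398, 1.671]
force: [-0.5, -3.8, -1.4]
grip_width: 0.0503
finger_force: 1.6
```

```bash
python3 - <<'E'
from h import *
f=bot.grab_frame("wrist"); t=bot.grab_frame("top")
c=cv2.resize(t["img"][145:225,200:360],None,fx=3,fy=3,interpolation=cv2.INTER_CUBIC)
w=cv2.resize(f["img"],(480,360))
im=np.vstack([w,c])
cv2.imwrite("pics/w4.png",im[...,::-1])
s=bot.observe();p=s["position"];y=s["tool_rot"][2];pk=np.array([p[0]+.062*np.cos(y),p[1]+.062*np.sin(y)])
print(p,s["tool_rot"],s["force"],pk,dockf(pk),y-DY)
E
```

```text
[0.56105183 0.03248233 0.0098651 ] [ 3.13623529 -0.39815477  1.67290484] [-1.33912062 -0.69769369 -0.73600863] [0.55473209 0.0941594 ] [-0.12272139 -0.00038901] 0.18413898415675223
```

View pics/w4.png

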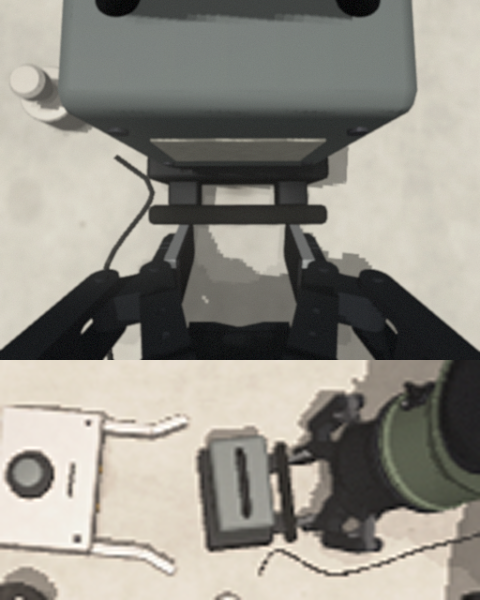

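Request:
apply_moves(claw=[0.05,0.05,0.05,0.05,0.05,0.05,0.05,0.05], xyz=[[0.0022,-0.0016,0.0009],[0.0022,-0.0016,0.0009],[0.0022,-0.0016,0.0009],[0.0022,-0.0016,0.0009],[0.0022,-0.0016,0.0009],[0.0022,-0.0016,0.0009],[0.0022,-0.0016,0.0009],[0,0,0]], twist=[[-0.0104,0,0.0245],[-0.0104,0,0.0245],[-0.0104,0,0.0245],[-0.0104,0,0.0245],[-0.0104,0,0.0245],[-0.0104,0,0.0245],[-0.0104,0,0.0245],[0,0,0]])

```text
clock: 11.4
position: [0.5496, 0.0487, 0.0099]
tool_rot: [3.136, -0.399, 1.487]
force: [-0.1, -2.0, -0.6]
grip_width: 0.0499
finger_force: 1.0
```

```bash
python3 - <<'E'
from h import *
f=bot.grab_frame("wrist"); t=bot.grab_frame("top")
c=cv2.resize(t["img"][150:215,195:315],None,fx=6,fy=6,interpolation=cv2.INTER_CUBIC)
cv2.imwrite("pics/w5.png",c[...,::-1])
s=bot.observe();p=s["position"];y=s["tool_rot"][2];pk=np.array([p[0]+.062*np.cos(y),p[1]+.062*np.sin(y)])
print(p,s["tool_rot"],s["force"],pk,dockf(pk),y-DY)
E
```

```text
[0.54972081 0.0485027  0.00985085] [ 3.13582188 -0.39910483  1.4882423 ] [-0.21273591  0.20425488  0.03378413] [0.55483335 0.11029155] [-0.10663519  0.00083192] -0.0005235507414209639
```

View pics/w5.png

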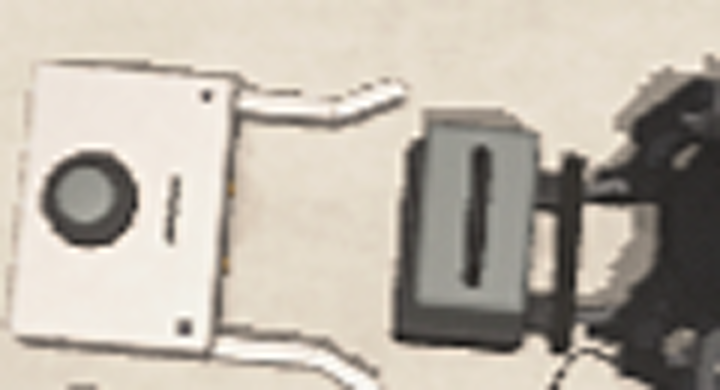

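```bash
python3 - <<'E'
from h import *
np.set_printoptions(precision=4,suppress=True)
t=bot.grab_frame("top")
q=lambda P,z:np.array([dockf(x) for x in back(t,np.array(P)/6+[194.6,149.6],z)])
print("foot front",q([(412,140),(393,338)],.036),"\nguide outer/inner far",q([(240,95),(325,104),(240,118),(330,124)],.028),"\nnear inner",q([(222,332),(300,342)],.028),"\nhousing",q([(236,76),(212,352)],.055),"\nbutton",q([(87,196)],.077),"\ncase",q([(427,120),(538,132),(522,308),(415,300)],.116).mean(0),"\nbar",q([(580,157),(570,348)],.032))
E
```

```text
foot front [[-0.0812 -0.0433]
 [-0.0793  0.0469]] 
guide outer/inner far [[-0.0015 -0.0595]
 [-0.0405 -0.0584]
 [-0.0024 -0.0489]
 [-0.0435 -0.0493]] 
near inner [[-0.0025  0.0494]
 [-0.0378  0.0512]] 
housing [[-0.0008 -0.0625]
 [-0.0007  0.0608]] 
button [[ 0.057  -0.0004]] 
case [-0.1085  0.0007] 
bar [[-0.1579 -0.0422]
 [-0.159   0.045 ]]
```

Pack is square to the dock and within about 1.5 mm of its middle line, so I push straight in.

Request:
apply_moves(claw=[0.05,0.05,0.05,0.05,0.05,0.05,0.05,0.05,0.05,0.05,0.05,0.05,0.05,0.05,0.05,0.05], xyz=[[0.0037,0,0.0016],[0.0037,0,0.0016],[0.0037,0,0.0016],[0.0037,0,0.0016],[0.0037,0,0.0016],[0.0037,0,0.0016],[0.0037,0,0.0016],[0.0037,0,0.0016],[0.0037,0,0.0016],[0.0037,0,0.0016],[0.0037,0,0.0016],[0.0037,0,0.0016],[0.0037,0,0.0016],[0.0037,0,0.0016],[0.0037,0,0.0016],[0.0037,0,0.0016]], twist=[[0,0,0],[0,0,0],[0,0,0],[0,0,0],[0,0,0],[0,0,0],[0,0,0],[0,0,0],[0,0,0],[0,0,0],[0,0,0],[0,0,0],[0,0,0],[0,0,0],[0,0,0],[0,0,0]])

```text
clock: 13.15
position: [0.5561, 0.1118, 0.0094]
tool_rot: [3.134, -0.398, 1.487]
force: [-0.8, -9.3, 6.3]
grip_width: 0.05
finger_force: 4.3
```

Request:
apply_moves(claw=[0.05,0.05,0.05,0.05,0.05], xyz=[[0.0018,0,0.0008],[0.0018,0,0.0008],[0.0018,0,0.0008],[0.0018,0,0.0008],[0.0018,0,0.0008]], twist=[[0,0,0],[0,0,0],[0,0,0],[0,0,0],[0,0,0]])

```text
clock: 13.65
position: [0.5569, 0.1216, 0.0092]
tool_rot: [3.134, -0.398, 1.487]
force: [-0.6, -9.6, 8.1]
grip_width: 0.0499
finger_force: 4.6
```

Request:
apply_moves(claw=[0.05,0.05], xyz=[[0.0009,0,0.0004],[0.0009,0,0.0004]], twist=[[0,0,0],[0,0,0]])

```text
clock: 13.85
position: [0.5571, 0.1235, 0.0092]
tool_rot: [3.134, -0.398, 1.487]
force: [-1.3, -9.1, 7.2]
grip_width: 0.0499
finger_force: 4.5
```

Request:
apply_moves(claw=[0.05,0.05,0.05], xyz=[[0.0009,0,0.0004],[0.0009,0,0.0004],[0,0,0]], twist=[[0,0,0],[0,0,0],[0,0,0]])

```text
clock: 14.15
position: [0.5572, 0.1257, 0.0091]
tool_rot: [3.134, -0.398, 1.487]
force: [1.4, -7.7, 5.4]
grip_width: 0.05
finger_force: 3.5
```

Request:
apply_moves(claw=[0.05,0.05,0.05], xyz=[[0.0009,0,0.0004],[0.0009,0,0.0004],[0,0,0]], twist=[[0,0,0],[0,0,0],[0,0,0]])

```text
clock: 14.45
position: [0.5574, 0.1272, 0.009]
tool_rot: [3.135, -0.398, 1.487]
force: [-0.4, -10.7, 8.2]
grip_width: 0.0503
finger_force: 5.2
```

```bash
python3 - <<'E'
from h import *
t=bot.grab_frame("top");f=bot.grab_frame("wrist")
c=cv2.resize(t["img"][150:215,195:315],None,fx=5,fy=5,interpolation=cv2.INTER_CUBIC)
w=cv2.resize(f["img"][130:],None,fx=600/512,fy=600/512)[:275]
cv2.imwrite("pics/w6.png",np.vstack([c,w])[...,::-1])
s=bot.observe();p=s["position"];y=s["tool_rot"][2];pk=np.array([p[0]+.062*np.cos(y),p[1]+.062*np.sin(y)])
print(p,s["force"],dockf(pk),y-DY)
E
```

```text
[0.55738407 0.12712936 0.00904105] [ -1.22763555 -10.10595648   7.04093383] [-0.02764509 -0.00043453] -0.0016769570234076436
```

View pics/w6.png

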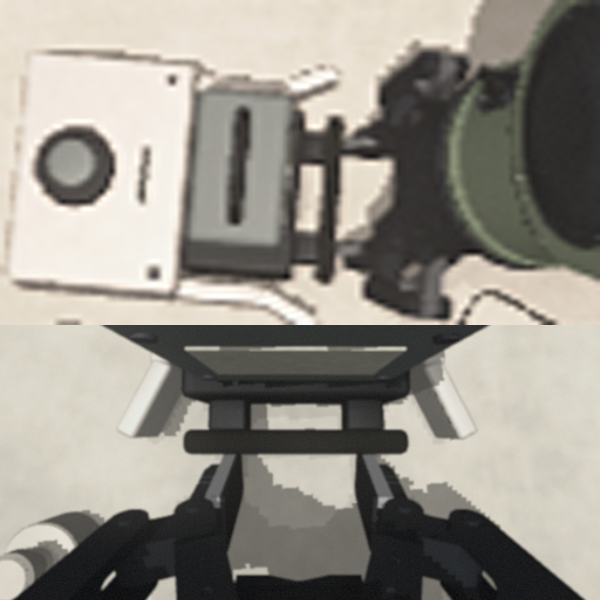

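Request:
apply_moves(claw=[0.05,0.05,0.05], xyz=[[0.0009,0,0.0004],[0.0009,0,0.0004],[0,0,0]], twist=[[0,0,0],[0,0,0],[0,0,0]])

```text
clock: 14.85
position: [0.5575, 0.1274, 0.0088]
tool_rot: [3.135, -0.396, 1.486]
force: [-4.3, -21.9, 14.4]
grip_width: 0.0497
finger_force: 11.2
```

```bash
python3 - <<'E'
from h import *
np.set_printoptions(precision=4,suppress=True)
t=bot.grab_frame("top")
q=lambda P,z:np.array([dockf(x) for x in back(t,np.array(P)/5+[194.6,149.6],z)])
print("bar",q([(342,117),(332,281)],.032),"case",q([(203,90),(298,97),(282,248),(192,240)],.116).mean(0),bot.observe()["force"],bot.observe()["position"])
E
```

```text
bar [[-0.0805 -0.0438]
 [-0.0818  0.046 ]] case [-0.0328  0.0013] [ -5.8216 -21.5916  15.3822] [0.5575 0.1274 0.0089]
```

Force rose to 22 N with almost no advance, and the bar sits at dock x ≈ -0.081, so the pack is home. Now I back off and rise.

Request:
apply_moves(claw=[0.05,0.05,0.05,0.05,0.05,0.05,0.05,0.05,0.05,0.05,0.05,0.05,0.03,0.01,0,0,0,0,0], xyz=[[-0.0009,0,-0.0004],[-0.0018,0,-0.0008],[-0.0037,0,-0.0016],[-0.0055,0,-0.0024],[-0.0074,0,-0.0032],[-0.0074,0,-0.0032],[-0.0074,0,-0.0032],[-0.0074,0,-0.0032],[-0.0074,0,-0.0032],[-0.0074,0,-0.0032],[0.004,0,-0.01],[0.01,0,-0.023],[0.012,0,-0.028],[0.012,0,-0.028],[0.012,0,-0.028],[0.012,0,-0.028],[0.012,0,-0.028],[0.012,0,-0.028],[0.012,0,-0.028]], twist=[[0,0,0],[0,0,0],[0,0,0],[0,0,0],[0,0,0],[0,0,0],[0,0,0],[0,0,0],[0,0,0],[0,0,0],[0,0,0],[0,0,0],[0,0,0],[0,0,0],[0,0,0],[0,0,0],[0,0,0],[0,0,0],[0,0,0]])

```text
clock: 16.8
position: [0.55, 0.0709, 0.2607]
tool_rot: [3.135, -0.399, 1.489]
force: [-0.0, -0.2, 0.3]
grip_width: -0.0002
finger_force: 0.0
```

```bash
python3 - <<'E'
from h import *
t=bot.grab_frame("top");f=bot.grab_frame("wrist")
c=cv2.resize(t["img"][150:215,195:315],None,fx=5,fy=5,interpolation=cv2.INTER_CUBIC)
w=cv2.resize(f["img"],None,fx=.715,fy=.715)
c=np.pad(c,((0,0),(0,0),(0,0))); w=np.pad(w,((0,0),(0,600-w.shape[1]),(0,0)))
cv2.imwrite("pics/w7.png",np.vstack([c,w])[...,::-1])
print(bot.find_in("top","charge_button_top"),bot.observe()["position"],bot.observe()["qpos"])
plan([0.569,0.2745,0.18],Rt(1.486,0),12)
E
```

```text
[] [0.55094441 0.07076179 0.26079955] [ 0.46172646  0.44134581 -0.62943844  1.79650832 -0.1720979   0.89895807
 -0.09068313]
xyz [[0.0131, -0.0, 0.0128], [0.0135, 0.0, 0.0124], [0.0139, 0.0, 0.0119], [0.0143, 0.0, 0.0115], [0.0147, 0.0, 0.011], [0.015, 0.0, 0.0105], [0.0154, 0.0001, 0.01], [0.0157, 0.0, 0.0094], [0.016, 0.0001, 0.0089], [0.0163, 0.0001, 0.0084], [0.0166, 0.0, 0.0078], [0.0168, 0.0001, 0.0073]] 
twist [0.0008, -0.0332, 0.0001] x 12 end [0.569  0.2745 0.18  ] [-3.141  0.     1.486]
```

View pics/w7.png

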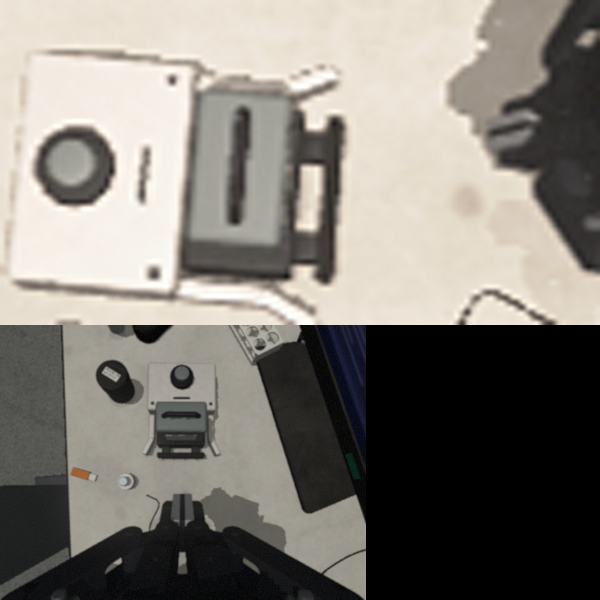

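```bash
python3 - <<'E'
from h import *
f=bot.grab_frame("wrist")
g=cv2.medianBlur(cv2.cvtColor(f["img"],cv2.COLOR_RGB2GRAY),3)
r=g[45:100,225:285]; print(cv2.HoughCircles(cv2.resize(r,None,fx=4,fy=4),cv2.HOUGH_GRADIENT,1,200,param1=80,param2=15,minRadius=30,maxRadius=80))
print(back(f,[(182/.715,51/.715-1)],.077)); print(bot.find_in("wrist","charge_button_top"))
E
```

```text
[[[121.5 101.5  69.9]]]
[[0.56996418 0.26506916 0.077     ]]
[{'position': [0.5683, 0.2733, 0.0748], 'score': 0.9}, {'position': [0.5641, 0.1798, 0.1168], 'score': 0.63}, {'position': [0.5696, 0.2578, 0.0529], 'score': 0.52}]
```

Request:
apply_moves(claw=[0,0,0,0,0,0,0,0,0,0,0,0,0], xyz=[[0.013,0,0.013],[0.0135,0,0.012],[0.014,0,0.012],[0.0145,0,0.011],[0.0145,0,0.011],[0.015,0,0.01],[0.0155,0,0.01],[0.0155,0,0.009],[0.016,0,0.009],[0.0165,0,0.008],[0.0165,0,0.008],[0.0165,0,0.007],[0,0,0]], twist=[[0,-0.033,0],[0,-0.033,0],[0,-0.033,0],[0,-0.033,0],[0,-0.033,0],[0,-0.033,0],[0,-0.033,0],[0,-0.033,0],[0,-0.033,0],[0,-0.033,0],[0,-0.033,0],[0,-0.034,0],[0,0,0]])

```text
clock: 18.35
position: [0.5664, 0.277, 0.1778]
tool_rot: [3.139, -0.001, 1.49]
force: [-0.9, -0.2, 1.1]
grip_width: 0.0001
finger_force: 0.0
```

```bash
python3 - <<'E'
from h import *
s=bot.observe(); print(s["position"],s["tool_rot"])
plan([0.569,0.2735,0.085],Rt(1.486,0),6)
E
```

```text
[0.56644022 0.27701443 0.17782563] [ 3.13898122e+00 -8.88939140e-04  1.49000121e+00]
xyz [[-0.0006, 0.0004, 0.0155], [-0.0006, 0.0004, 0.0155], [-0.0005, 0.0005, 0.0155], [-0.0006, 0.0005, 0.0154], [-0.0005, 0.0004, 0.0155], [-0.0006, 0.0005, 0.0154]] 
twist [0.0004, -0.0001, 0.0007] x 6 end [0.569  0.2735 0.085 ] [ 3.141 -0.     1.486]
```

Request:
apply_moves(claw=[0,0,0,0,0,0,0,0], xyz=[[-0.0006,0.0004,0.0155],[-0.0006,0.0004,0.0155],[-0.0006,0.0004,0.0155],[-0.0006,0.0004,0.0155],[-0.0006,0.0004,0.0155],[-0.0006,0.0004,0.0155],[0,0,0.003],[0,0,0]], twist=[[0,0,0],[0,0,0],[0,0,0],[0,0,0],[0,0,0],[0,0,0],[0,0,0],[0,0,0]])

```text
clock: 19.15
position: [0.5708, 0.2699, 0.0834]
tool_rot: [3.137, -0.001, 1.485]
force: [0.9, -0.4, 0.8]
grip_width: -0.0003
finger_force: 0.0
```

Request:
apply_moves(claw=[0,0,0,0,0,0], xyz=[[0,0,0.002],[0,0,0.002],[0,0,0.002],[0,0,0.002],[0,0,0.002],[0,0,0]], twist=[[0,0,0],[0,0,0],[0,0,0],[0,0,0],[0,0,0],[0,0,0]])

```text
clock: 19.75
position: [0.5712, 0.27, 0.0739]
tool_rot: [3.136, -0.002, 1.485]
force: [-0.9, 0.8, 2.8]
grip_width: 0.0001
finger_force: 1.6
```

Request:
apply_moves(claw=[0,0,0], xyz=[[0,0,0.001],[0,0,0.001],[0,0,0]], twist=[[0,0,0],[0,0,0],[0,0,0]])

```text
clock: 20.05
position: [0.5712, 0.27, 0.072]
tool_rot: [3.136, -0.002, 1.485]
force: [0.7, 0.6, 3.7]
grip_width: 0.0003
finger_force: 2.1
```

Request:
apply_moves(claw=[0,0,0], xyz=[[0,0,0.001],[0,0,0.001],[0,0,0]], twist=[[0,0,0],[0,0,0],[0,0,0]])

```text
clock: 20.35
position: [0.5713, 0.27, 0.0709]
tool_rot: [3.135, -0.002, 1.485]
force: [-3.3, -2.4, 18.7]
grip_width: -0.0001
finger_force: 9.2
```

Request:
apply_moves(claw=[0,0,0,0], xyz=[[0,0,0.001],[0,0,0],[0,0,0],[0,0,0]], twist=[[0,0,0],[0,0,0],[0,0,0],[0,0,0]])

```text
clock: 20.75
position: [0.5714, 0.2701, 0.0707]
tool_rot: [3.135, -0.002, 1.485]
force: [-8.2, -4.9, 32.0]
grip_width: 0.0001
finger_force: 15.7
```

Button is bottomed (z = 0.0707, hard stop). I release it and rise.

Request:
apply_moves(claw=[0,0,0,0,0,0,0,0,0,0,0], xyz=[[0,0,-0.003],[0,0,-0.005],[0,0,-0.01],[0,0,-0.02],[0,0,-0.02],[0,0,-0.02],[0,0,-0.02],[0,0,-0.02],[-0.02,0,-0.02],[-0.02,0,0],[0,0,0]], twist=[[0,0,0],[0,0,0],[0,0,0],[0,0,0],[0,0,0],[0,0,0],[0,0,0],[0,0,0],[0,0,0],[0,0,0],[0,0,0]])

```text
clock: 21.85
position: [0.5672, 0.227, 0.2077]
tool_rot: [3.135, -0.001, 1.482]
force: [0.3, -0.3, 0.6]
grip_width: -0.0002
finger_force: 0.0
```

```bash
python3 - <<'E'
from h import *
f=bot.grab_frame("wrist");g=bot.grab_frame("scene")
im=np.hstack([cv2.resize(f["img"],(400,300)),cv2.resize(g["img"],(400,300))])
cv2.imwrite("pics/w8.png",im[...,::-1]); print(bot.observe()["position"],bot.observe()["force"],[d for q in("charge_button_top","pack_case","mouse","objective_can","lens_bottle","stage_weight") for d in bot.find_in("scene",q)[:1]])
E
```

```text
[0.56675508 0.22970216 0.2071667 ] [ 0.01632318 -0.16310599 -0.0858189 ] [{'position': [0.5482, 0.1687, 0.101], 'score': 0.8}, {'position': [0.5213, 0.4079, 0.0299], 'score': 0.56}, {'position': [0.4413, 0.2698, 0.0614], 'score': 0.69}, {'position': [0.4412, 0.4082, 0.0542], 'score': 0.76}, {'position': [0.4416, 0.0921, 0.0206], 'score': 0.6}]
```

View pics/w8.png

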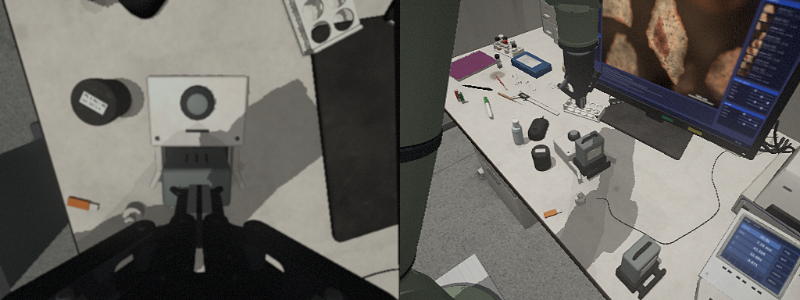

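The left half (wrist view) shows the button released at (198,100). In the right half (scene view) the pack stands in the dock at (592,150), the bystanders are where they were, and the gripper is clear.

```bash
python3 -c "
from workcell import bot
print(bot.job_done())"
```

```text
the job is handed in; nothing more can be done
None
```

The pack stands in the dock against the back stop, the button was pressed to its stop and released after that, and the job was handed in at about 22 s; the verdict was not shown.

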